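# Pull-test the glued spindles of a spool stand

## Robot

A 7-joint arm with a two-finger parallel gripper is mounted at the origin on a cart in front of the work surface, level with it; the furniture and walls round the work are solid. World frame = base frame: x ahead of the robot, y to its left, z up, the work surface at z = 0. Lengths are in m, angles in degrees, forces in N, time in s.
With the tool pointing down it reaches from about 0.425 to 0.95 m from the base axis. Payload 4.7 kg.
Tool frame: the origin (TCP) lies midway between the tips of the shut fingers; the grasp point (between the pads) lies 19 mm behind it; z points along the fingers, y is the line along which they close (so a half turn about z gives the same grasp; the last joint's range is limited). The gripper opens to 87 mm and grips with 3 to 60 N. Pads are 19 mm wide; open, the fingers measure 117 mm over their backs; the gripper's body (75 mm by 190 mm) begins 51 mm behind the grasp point.
Start: joints at [68.188, 26.849, -2.785, 87.806, 1.381, 65.374, -4.715], TCP at [0.233, -0.634, 0.198] pointing down, gripper open.
Joint ranges: [-148.3, 148.3], [-19.14, 114.17], [-79.39, 73.82], [5.75, 140.21], [-59.74, 239.74], [12.07, 113.84], [-152.46, 152.46]. Speed limits (degrees/s): [147.25, 147.25, 180, 180, 180, 180, 180].

## Interface

Orientations are given as a 3x3 rotation matrix whose columns are the frame's x, y, z axes.
In Python, from plant import bot, camera, nets gives the robot as it stands.
- The arm moves only by the shell command python3 -m creep 'ROWS' [OPENING] [FORCE]. ROWS is JSON, a list of rows, each a list of 6 numbers: the shift along the world's x, y, z in m, then the turn, a rotation vector about the world's x, y, z in degrees. In form: [[tx, ty, tz, ax, ay, az], ...]. A call has exactly 8 rows; each row is the pose to reach, as a shift and turn from the pose commanded when the call began; what a row does not reach only later rows make up. A row lasts 1/12 s, in which the tool goes at most 41.7 mm and 7.16 degrees, less where a joint would pass 70% of its speed; a pose out of reach is approached as far as the arm can. A call with a gripper value outside its range is refused whole. OPENING is the finger opening in m, from 0 to 0.087, set as the call begins (- or left out, the last holds). The fingers move at their own pace and stop on an object; FORCE is the grip in N (left out, the last holds). Time passes only in rows, so rows that repeat a pose let the fingers close, or fill a call up. It gives the time, the measured TCP pose, the force, the opening and the grip force at its end, in the units of the state.
- bot.observe(): the state, without advancing time (a new reading comes with each control period).
- camera(name): name is "scene" or "top" or "wrist"; returns a dict with "color" (420x560x3 uint8, blue, green, red), "camera_matrix" (3x3 intrinsics, pixels), "dist_coeffs" ([k1, k2, p1, p2, k3] as OpenCV has them; the pictures are not rectified), "world_from_camera" (4x4, takes a point from camera to world coordinates); the wrist camera has in their place "hand_eye" (4x4, takes a point from camera to tool coordinates, whose origin is the TCP and whose axes are the flange's). Camera axes: x right, y down, z forward; pixel columns grow to the right and rows downward; lengths in m; the calibration is good to about 2 mm. A picture is of the moment at which its call begins: read the wrist's pose just before it. There is no depth.
- bot.job_done(): hands the job in; it is judged then, once.
Trained networks look in the newest picture that a camera, given by its name, has taken for a name from the list of things; names that differ only in an ending like _2 or _b are one class to them, and where a whole thing is asked for, a point or a joint stands for the part that bears it (a point fixed in the world has none). Each returns a list of dicts, best first, with "conf" (0 to 1); they miss things now and then, are a little off and sometimes report something else, mostly with a low value. They report only what shows in the picture. A call takes as long as a camera call. They do not tell look-alikes from the thing itself.
- nets.spot_in(query, camera): "position" ([x, y, z] in m, in world coordinates, good to about 4 mm: the middle of the surface that is visible of it).
- nets.spot_point(query, camera): "position" ([x, y, z] in m, in world coordinates, good to about 4 mm: a listed point, or the origin of a listed thing).
The state is a dict: "clock": time; "qpos": joint angles; "qvel": joint speeds; "joint_torque": joint torques, N m; "tool_pos": TCP position; "tool_rot": TCP orientation; "force": force on the tool from outside, world axes, zero at the start; "wrist_torque": the same for the moment, N m; "grip_width": opening from 0.0 (shut) to 1.0 (fully open); "grasp_force": force on a finger pad.
Only numpy, scipy, OpenCV 4.12 (cv2) and the standard library are available. Lean on these libraries where they do the work, as an engineer would, in place of code of your own. Each camera call takes 0.05 s, during which the arm holds its last target. There are 200 camera calls.

## Task

The three wooden spindles of the concrete spool stand were glued in yesterday and must not come out when a spool is tugged off. Going from your left to your right, grip each one and pull it straight up with a steady 13 newtons or so for about a second, never more than 17, to prove its glue. One has failed and will come out: put that one in the woven basket for regluing; leave the sound ones standing and the other things on the table where they are.

Things in the scene. Friction and masses are not known exactly. Their poses are not given: they have to be found in the camera images.
- spool_stand: Spool stand: heavy cast concrete slab, firm on the table, 100 x 290 mm (x, y) at the foot, top face 82 x 272 mm at 34 mm height. Three upright holes in a row along its y, 90 mm apart. Origin under its centre at table height; x across the slab (away from the robot), y along the row to the robot's left, z up; turned by up to 0.35 rad.
- hole_left (a point): Mouth of the hole at the robot's left (+y) end of the row, in the slab's top face; 13 mm across, 20 mm deep.
- hole_middle (a point): Mouth of the middle hole; same size.
- hole_right (a point): Mouth of the hole at the robot's right (-y) end; same size.
- spindle_a: Turned beech spindle, 40 g, one of three alike, in any hole. Heights above the origin (axis, underside of the collar, on the slab's top): collar 28 mm wide to 5 mm, shaft 14 mm wide to 63, lip 19 mm wide, ball 21 mm wide, top 84.5 mm; below it a tenon 12 x 18 mm. Soundly glued it gives 0.07 or 0.25 mm per newton and springs back; the failed one is just tight and draws out at 2 to 7 N.
- spindle_b: Turned beech spindle, 40 g, one of three alike, in any hole. Heights above the origin (axis, underside of the collar, on the slab's top): collar 28 mm wide to 5 mm, shaft 14 mm wide to 63, lip 19 mm wide, ball 21 mm wide, top 84.5 mm; below it a tenon 12 x 18 mm. Soundly glued it gives 0.07 or 0.25 mm per newton and springs back; the failed one is just tight and draws out at 2 to 7 N.
- spindle_c: Turned beech spindle, 40 g, one of three alike, in any hole. Heights above the origin (axis, underside of the collar, on the slab's top): collar 28 mm wide to 5 mm, shaft 14 mm wide to 63, lip 19 mm wide, ball 21 mm wide, top 84.5 mm; below it a tenon 12 x 18 mm. Soundly glued it gives 0.07 or 0.25 mm per newton and springs back; the failed one is just tight and draws out at 2 to 7 N.
- basket: Dark woven open basket, 181 x 234 mm (its x, y) outside at the rim and 100 mm high, walls 15 mm, floor 12 mm thick, hollow and empty, standing loose at the robot's left; 0.6 kg. Origin under its centre at table height, y along its longer side.
- glue_tube: Small squeezed tube lying flat, 38 x 136 mm, 26 mm high, loose, at the robot's right; leave alone. Origin under its centre.
- tape_roll: Roll of masking tape lying flat, 98 mm across, 25 mm high, loose; leave alone. Origin under its centre.
- cactus: White round pot with a stone cactus in it, 82 mm across, 150 mm tall, loose, to the right of the stand; leave alone. Origin under its centre.
Mind the look-alikes: they are no part of the job. Leave any pink look-alike of the spindle_c alone.

How it is judged (in metres and radians):
On the way, in this order (a step that is already met when the one before it is completed fails the run):
1. the spindle in the left hole has borne a pull of at least 9 N for half a second, or it has drawn out of its hole (((horizontal distance between spindle_a and hole_left below 0.02 m and z of spindle_a in the frame of spool_stand above 0.03625 m) or (horizontal distance between spindle_b and hole_left below 0.02 m and z of spindle_b in the frame of spool_stand above 0.034643 m) or (not (horizontal distance between spindle_a and hole_left below 0.02 m) and not (horizontal distance between spindle_b and hole_left below 0.02 m) and (z of spindle_c in the frame of spool_stand above 0.054 m or horizontal distance between spindle_c and hole_left above 0.03 m)))), for 0.5 s.
2. the spindle in the middle hole has borne a pull of at least 9 N for half a second, or it has drawn out of its hole (((horizontal distance between spindle_a and hole_middle below 0.02 m and z of spindle_a in the frame of spool_stand above 0.03625 m) or (horizontal distance between spindle_b and hole_middle below 0.02 m and z of spindle_b in the frame of spool_stand above 0.034643 m) or (not (horizontal distance between spindle_a and hole_middle below 0.02 m) and not (horizontal distance between spindle_b and hole_middle below 0.02 m) and (z of spindle_c in the frame of spool_stand above 0.054 m or horizontal distance between spindle_c and hole_middle above 0.03 m)))), for 0.5 s.
3. the spindle in the right hole has borne a pull of at least 9 N for half a second, or it has drawn out of its hole (((horizontal distance between spindle_a and hole_right below 0.02 m and z of spindle_a in the frame of spool_stand above 0.03625 m) or (horizontal distance between spindle_b and hole_right below 0.02 m and z of spindle_b in the frame of spool_stand above 0.034643 m) or (not (horizontal distance between spindle_a and hole_right below 0.02 m) and not (horizontal distance between spindle_b and hole_right below 0.02 m) and (z of spindle_c in the frame of spool_stand above 0.054 m or horizontal distance between spindle_c and hole_right above 0.03 m)))), for 0.5 s.
At the end, for the whole second after the job is handed in: The spindle whose glue failed lies at rest in the upright basket (its collar end within the walls and below the rim); the two sound spindles stand unloaded, down on the slab (within 0.6 mm) (x of spindle_c in the frame of basket between -0.085 and 0.085 m and y of spindle_c in the frame of basket between -0.11 and 0.11 m and z of spindle_c in the frame of basket below 0.085 m and linear speed of spindle_c below 0.03 m/s and z of each of spindle_a, spindle_b in the frame of spool_stand below 0.0346 m and angle between basket's own z axis and vertical below 0.1 rad); the robot touches nothing.
It fails at once if a sound spindle is pulled with more than 18 N (z of spindle_a in the frame of spool_stand above 0.0385 m or z of spindle_b in the frame of spool_stand above 0.035286 m).
It fails at once if the glue tube, tape roll or cactus pot are shifted by more than 20 mm, or the basket by more than 40 mm (distance of any of glue_tube, tape_roll, cactus from where it was at the start of the episode above 0.02 m or distance of basket from where it was at the start of the episode above 0.04 m).
It also fails if it takes over 72 s, if anything falls off the work surface, if the arm or the gripper's body presses on something with over 40 N, if the wrist force passes 120 N, or if a joint passes its speed limit or range.

## Working session

There is one attempt and no reset: what is moved stays moved. The work goes in short steps, Python scripts to look and compute and a shell command to move; the robot and the scene stay as the last step left them, time stands still between calls to the robot, and variables do not carry over. Pictures are saved under pics/ and viewed, at most 10 in all, crops included, and the job is handed in when it is done.

```bash
ls; mkdir -p pics; python3 - <<'E'
from plant import bot,camera,nets
import cv2,numpy as np
o=bot.observe();print(o['clock'],o['tool_pos'],np.round(o['tool_rot'],3),o['force'],o['grip_width'])
for c in ['scene','top']:
    d=camera(c);cv2.imwrite(f'pics/{c}0.png',d['color'])
    for q in ['hole_left','hole_middle','hole_right','spindle_a','spool_stand','basket','cactus','tape_roll','glue_tube']:
        print(c,q,[(np.round(r['position'],3).tolist(),round(r['conf'],2)) for r in nets.spot_point(q,c)][:5])
E
```

```text
pics
0.0 [ 0.23239486 -0.6330593   0.1968124 ] [[ 0.939  0.345 -0.001]
 [ 0.345 -0.939  0.002]
 [-0.    -0.002 -1.   ]] [ 0.27715579 -0.32641979 -0.91178898] 1.000783622285761
scene hole_left [([0.504, 0.041, 0.031], 0.67), ([0.575, -0.398, -0.004], 0.63)]
scene hole_middle [([0.528, -0.042, 0.033], 0.8)]
scene hole_right [([0.555, -0.126, 0.031], 0.65)]
scene spindle_a [([0.559, -0.128, 0.034], 0.8), ([0.526, -0.042, 0.035], 0.66), ([0.387, -0.023, 0.017], 0.64), ([0.67, 0.011, 0.018], 0.62), ([0.529, -0.045, 0.034], 0.52)]
scene spool_stand [([0.532, -0.046, 0.002], 0.81)]
scene basket []
scene cactus [([0.575, -0.401, -0.004], 0.8)]
scene tape_roll [([0.366, -0.302, -0.004], 0.55)]
scene glue_tube [([0.433, -0.425, 0.001], 0.85)]
top hole_left [([0.53, -0.046, 0.032], 0.71), ([0.503, 0.041, 0.032], 0.6)]
top hole_middle [([0.527, -0.044, 0.03], 0.95)]
top hole_right [([0.558, -0.134, 0.034], 0.96)]
top spindle_a [([0.556, -0.128, 0.033], 0.65), ([0.529, -0.044, 0.035], 0.54), ([0.387, -0.019, 0.019], 0.47), ([0.665, 0.01, 0.022], 0.46), ([0.497, 0.044, 0.035], 0.39)]
top spool_stand [([0.529, -0.048, -0.002], 0.86)]
top basket [([0.501, 0.281, -0.001], 0.87)]
top cactus [([0.572, -0.401, 0.002], 0.62), ([0.499, 0.281, -0.001], 0.25)]
top tape_roll [([0.365, -0.299, 0.0], 0.84), ([0.577, -0.401, 0.002], 0.27)]
top glue_tube [([0.431, -0.428, -0.001], 0.64), ([0.561, -0.128, 0.035], 0.5)]
```

View pics/scene0.png

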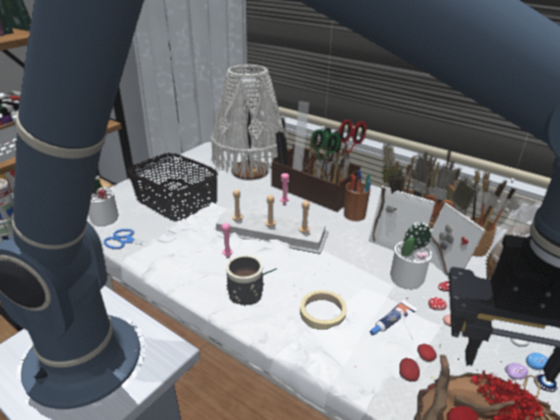

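View pics/top0.png

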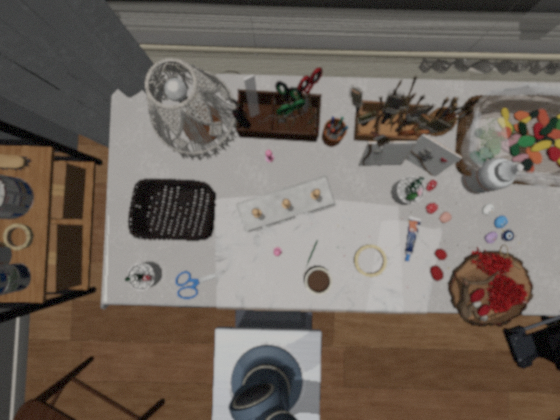

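The scene shows three beech spindles in the slab (top picture at about (257,213), (287,203) and (317,193)), with pink look-alikes at (269,155) and (277,252). The basket is at (172,209). The networks' positions match this. The row's yaw is about 17.8°, so the tool needs about a -2.4° turn. I'm moving above the left spindle.

```bash
python3 -m creep '[[0.015,0.0375,0.01,0,0,0],[0.03,0.075,0.02,0,0,0],[0.045,0.1125,0.02,0,0,0],[0.06,0.15,0.02,0,0,0],[0.075,0.1875,0.02,0,0,0],[0.09,0.225,0.02,0,0,0],[0.105,0.2625,0.02,0,0,0],[0.12,0.3,0.02,0,0,0]]' 0.05 40
python3 -m creep '[[0.015,0.0375,0,0,0,0],[0.03,0.075,0,0,0,0],[0.045,0.1125,0,0,0,-1],[0.06,0.15,0,0,0,-1],[0.075,0.1875,0,0,0,-2.4],[0.09,0.225,0,0,0,-2.4],[0.105,0.2625,0,0,0,-2.4],[0.12,0.3,0,0,0,-2.4]]'
python3 -m creep '[[0.015,0.0375,0,0,0,0],[0.029,0.075,0,0,0,0],[0.029,0.075,0,0,0,0],[0.029,0.075,0,0,0,0],[0.029,0.075,0,0,0,0],[0.029,0.075,0,0,0,0],[0.029,0.075,0,0,0,0],[0.029,0.075,0,0,0,0]]'
cat > h.py <<'E'
from plant import bot,camera,nets
import cv2,numpy as np
def look(tag):
    o=bot.observe();d=camera('wrist');cv2.imwrite(f'pics/{tag}.png',d['color'])
    T=np.eye(4);T[:3,:3]=o['tool_rot'];T[:3,3]=o['tool_pos']
    return o,d,T@d['hand_eye']
def ray(d,W,uv,z):
    p=cv2.undistortPoints(np.array([[uv]],float),d['camera_matrix'],np.array(d['dist_coeffs']))[0,0]
    v=W[:3,:3]@np.array([p[0],p[1],1]);return W[:3,3]+v*(z-W[2,3])/v[2]
E
python3 - <<'E'
from h import *
o,d,W=look('w1');print(o['clock'],o['tool_pos'],np.round(o['tool_rot'],3),o['force'],o['qpos'],W[:3,3])
for q in ['hole_left','hole_middle','hole_right','spindle_a','basket']:
    print(q,[(np.round(r['position'],3).tolist(),round(r['conf'],2)) for r in nets.spot_point(q,'wrist')][:5])
E
```

```text
clock: 1.67
tool_pos: [0.353, -0.3318, 0.2182]
tool_rot: [[0.939, 0.344, 0.001], [0.344, -0.939, -0.001], [0.0, 0.001, -1.0]]
force: [-0.3, -0.2, -0.0]
grip_width: 0.592
grasp_force: 0.0
clock: 2.33
tool_pos: [0.4731, -0.0319, 0.2183]
tool_rot: [[0.952, 0.305, 0.001], [0.305, -0.952, -0.001], [0.001, 0.001, -1.0]]
force: [0.4, -0.3, -0.2]
grip_width: 0.571
grasp_force: 0.0
clock: 3.0
tool_pos: [0.5015, 0.0399, 0.2179]
tool_rot: [[0.953, 0.303, 0.0], [0.303, -0.953, -0.001], [-0.0, 0.001, -1.0]]
force: [0.4, -0.7, -0.1]
grip_width: 0.579
grasp_force: 0.0
3.0 [0.50146116 0.03992576 0.21791226] [[ 0.953  0.303  0.   ]
 [ 0.303 -0.953 -0.001]
 [-0.     0.001 -1.   ]] [ 0.42457177 -0.70611714 -0.10442872] [ 16.81347382  12.0120305  -30.21740198 107.97700049   6.86606705
  61.77956902 -88.5021142 ] [0.57921778 0.06567635 0.40536181]
hole_left [([0.499, 0.036, 0.033], 0.82), ([0.564, -0.127, 0.036], 0.51), ([0.524, -0.045, 0.002], 0.45)]
hole_middle [([0.53, -0.046, 0.034], 0.79)]
hole_right [([0.566, -0.127, 0.038], 0.75)]
spindle_a [([0.671, 0.008, 0.018], 0.95), ([0.531, -0.041, 0.036], 0.8), ([0.39, -0.021, 0.021], 0.77), ([0.558, -0.127, 0.032], 0.76), ([0.5, 0.039, 0.033], 0.69)]
basket [([0.501, 0.28, -0.0], 0.76)]
```

View pics/w1.png

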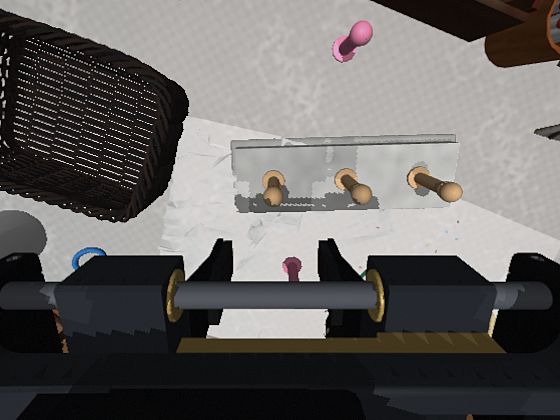

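The wrist picture shows the three spindles: balls at about (273,198), (360,194) and (452,192), collars at (274,180), (345,178) and (417,178). The pink look-alikes stand apart at (352,40) and (292,268). I'll turn these pixels into positions.

```bash
python3 - <<'E'
from h import *
o,d,W=look('w2')
h=cv2.cvtColor(d['color'],cv2.COLOR_BGR2HSV)
crop=d['color'][120:230,220:480];cv2.imwrite('pics/w2c.png',cv2.resize(crop,(780,330),interpolation=cv2.INTER_CUBIC))
for b,c in [((273,198),(274,180)),((360,194),(345,178)),((452,192),(417,178))]:
    print('ball',np.round(ray(d,W,b,.108),4),'collar',np.round(ray(d,W,c,.038),4))
E
```

```text
ball [0.4987 0.0433 0.108 ] collar [0.5022 0.0435 0.038 ]
ball [ 0.5297 -0.0399  0.108 ] collar [ 0.5314 -0.0395  0.038 ]
ball [ 0.56   -0.1279  0.108 ] collar [ 0.5585 -0.1243  0.038 ]
```

View pics/w2c.png

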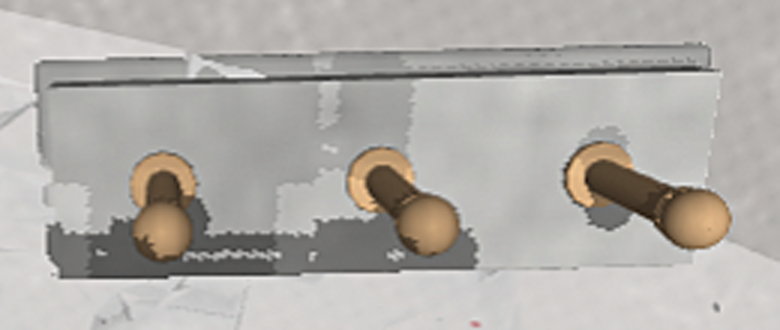

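```bash
python3 -m creep '[[-0.0015,0.002,-0.03,0,0,0],[-0.0015,0.002,-0.06,0,0,0],[-0.0015,0.002,-0.09,0,0,0],[-0.0015,0.002,-0.12,0,0,0],[-0.0015,0.002,-0.145,0,0,0],[-0.0015,0.002,-0.156,0,0,0],[-0.0015,0.002,-0.156,0,0,0],[-0.0015,0.002,-0.156,0,0,0]]'
python3 - <<'E'
from h import *
o,d,W=look('w3');print(o['tool_pos'],o['force'])
E
```

```text
clock: 4.02
tool_pos: [0.5006, 0.0436, 0.0622]
tool_rot: [[0.952, 0.305, 0.0], [0.305, -0.952, 0.0], [0.0, -0.0, -1.0]]
force: [0.4, -0.2, 0.2]
grip_width: 0.572
grasp_force: 0.0
[0.50058908 0.0435986  0.06222825] [ 0.42576217 -0.15212101  0.17082708]
```

View pics/w3.png

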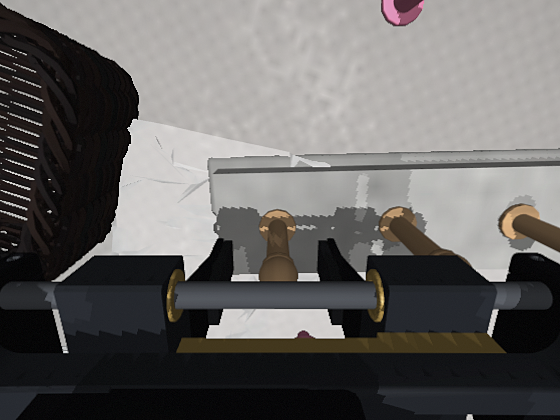

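The spindle's shaft (column 277) is centred between the fingers (225 and 325). Gripping it.

```bash
python3 -m creep '[[0,0,0,0,0,0],[0,0,0,0,0,0],[0,0,0,0,0,0],[0,0,0,0,0,0],[0,0,0,0,0,0],[0,0,0,0,0,0],[0,0,0,0,0,0],[0,0,0,0,0,0]]' 0 35
```

```text
clock: 4.73
tool_pos: [0.5007, 0.0422, 0.0622]
tool_rot: [[0.953, 0.304, 0.001], [0.304, -0.953, -0.001], [0.0, 0.002, -1.0]]
force: [0.4, -3.1, 2.4]
grip_width: 0.213
grasp_force: 35.0
```

The opening reads 18.5 mm, so the pads are pinching the lip rather than the 14 mm shaft. I'll open, go 9 mm lower (the body still clears the ball) and regrip.

```bash
python3 -m creep '[[0,0,0,0,0,0],[0,-0.001,0,0,0,0],[0,-0.001,0,0,0,0],[0,-0.0015,-0.003,0,0,0],[0,-0.0015,-0.006,0,0,0],[0,-0.0015,-0.009,0,0,0],[0,-0.0015,-0.009,0,0,0],[0,-0.0015,-0.009,0,0,0]]' 0.05 35
python3 -m creep '[[0,0,0,0,0,0],[0,0,0,0,0,0],[0,0,0,0,0,0],[0,0,0,0,0,0],[0,0,0,0,0,0],[0,0,0,0,0,0],[0,0,0,0,0,0],[0,0,0,0,0,0]]' 0 35
```

```text
clock: 5.4
tool_pos: [0.4998, 0.0421, 0.0524]
tool_rot: [[0.952, 0.305, -0.001], [0.305, -0.952, 0.0], [-0.001, -0.0, -1.0]]
force: [-0.2, -0.0, 0.5]
grip_width: 0.571
grasp_force: 0.0
clock: 6.07
tool_pos: [0.5002, 0.0418, 0.0529]
tool_rot: [[0.952, 0.305, 0.0], [0.305, -0.952, -0.0], [0.0, 0.0, -1.0]]
force: [0.2, 0.3, 0.3]
grip_width: 0.204
grasp_force: 34.8
```

```bash
python3 -m creep '[[0,0,0.0003,0,0,0],[0,0,0.0005,0,0,0],[0,0,0.0005,0,0,0],[0,0,0.0005,0,0,0],[0,0,0.0005,0,0,0],[0,0,0.0005,0,0,0],[0,0,0.0005,0,0,0],[0,0,0.0005,0,0,0]]'
for i in 1 2 3; do python3 - <<'E'
from h import *
o=bot.observe();print(o['clock'],o['force'],o['tool_pos'],o['grip_width'])
camera('wrist')
E
done
```

```text
clock: 6.73
tool_pos: [0.5002, 0.0418, 0.0533]
tool_rot: [[0.952, 0.305, 0.0], [0.305, -0.952, -0.0], [0.0, 0.0, -1.0]]
force: [0.8, -0.3, -1.9]
grip_width: 0.202
grasp_force: 34.7
6.7333 [ 0.76723873 -0.31300359 -1.8681211 ] [0.50017657 0.04183895 0.05333543] 0.20205721249330935
6.7833 [ 0.83109345 -0.49955832 -1.73998258] [0.50013529 0.04178112 0.05332619] 0.2013692222842602
6.8333 [ 0.68763329  0.59118101 -2.22110794] [0.50018989 0.04183119 0.05336855] 0.20868141982940186
```

```bash
python3 -m creep '[[0,0,0.0003,0,0,0],[0,0,0.0006,0,0,0],[0,0,0.0008,0,0,0],[0,0,0.001,0,0,0],[0,0,0.001,0,0,0],[0,0,0.001,0,0,0],[0,0,0.001,0,0,0],[0,0,0.001,0,0,0]]'
```

```text
clock: 7.55
tool_pos: [0.5001, 0.0418, 0.0543]
tool_rot: [[0.952, 0.305, -0.0], [0.305, -0.952, -0.0], [-0.0, 0.0, -1.0]]
force: [2.3, -0.5, -5.6]
grip_width: 0.203
grasp_force: 34.7
```

```bash
python3 -m creep '[[0,0,0.0003,0,0,0],[0,0,0.0006,0,0,0],[0,0,0.0009,0,0,0],[0,0,0.0012,0,0,0],[0,0,0.0012,0,0,0],[0,0,0.0012,0,0,0],[0,0,0.0012,0,0,0],[0,0,0.0012,0,0,0]]'
```

```text
clock: 8.22
tool_pos: [0.5001, 0.0418, 0.0554]
tool_rot: [[0.952, 0.305, -0.0], [0.305, -0.952, -0.0], [-0.0, -0.0, -1.0]]
force: [3.1, 0.7, -9.3]
grip_width: 0.202
grasp_force: 34.6
```

```bash
python3 -m creep '[[0,0,0.0003,0,0,0],[0,0,0.0006,0,0,0],[0,0,0.0009,0,0,0],[0,0,0.001,0,0,0],[0,0,0.001,0,0,0],[0,0,0.001,0,0,0],[0,0,0.001,0,0,0],[0,0,0.001,0,0,0]]'
python3 -m creep '[[0,0,0,0,0,0],[0,0,0,0,0,0],[0,0,0,0,0,0],[0,0,0,0,0,0],[0,0,0,0,0,0],[0,0,0,0,0,0],[0,0,0,0,0,0],[0,0,0,0,0,0]]'
```

```text
clock: 8.88
tool_pos: [0.5, 0.0418, 0.0564]
tool_rot: [[0.952, 0.305, -0.0], [0.305, -0.952, -0.0], [-0.0, -0.0, -1.0]]
force: [4.0, 0.2, -13.6]
grip_width: 0.201
grasp_force: 34.5
clock: 9.55
tool_pos: [0.5, 0.0418, 0.0565]
tool_rot: [[0.952, 0.305, -0.0], [0.305, -0.952, -0.0], [-0.0, 0.0, -1.0]]
force: [3.3, 0.1, -14.0]
grip_width: 0.202
grasp_force: 34.5
```

The left one is sound: it held about 13.5 N, springy. I'll lower it, release it and go to the middle one.

```bash
python3 -m creep '[[0,0,-0.001,0,0,0],[0,0,-0.002,0,0,0],[0,0,-0.003,0,0,0],[0,0,-0.0037,0,0,0],[0,0,-0.0037,0,0,0],[0,0,-0.0037,0,0,0],[0,0,-0.0037,0,0,0],[0,0,-0.0037,0,0,0]]'
python3 -m creep '[[0,0,0,0,0,0],[0,0,0,0,0,0],[0,0,0,0,0,0],[0,0,0.02,0,0,0],[0,0,0.05,0,0,0],[0,0,0.085,0,0,0],[0.004,-0.012,0.09,0,0,0],[0.016,-0.045,0.09,0,0,0]]' 0.05
python3 -m creep '[[0.013,-0.04,0,0,0,0],[0.013,-0.04,0,0,0,0],[0.013,-0.04,-0.02,0,0,0],[0.013,-0.04,-0.05,0,0,0],[0.013,-0.04,-0.075,0,0,0],[0.013,-0.04,-0.09,0,0,0],[0.013,-0.04,-0.09,0,0,0],[0.013,-0.04,-0.09,0,0,0]]'
python3 - <<'E'
from h import *
o,d,W=look('w4');print(o['tool_pos'],o['force'])
E
```

```text
clock: 10.22
tool_pos: [0.5002, 0.0418, 0.0532]
tool_rot: [[0.952, 0.305, 0.0], [0.305, -0.952, -0.0], [0.0, 0.0, -1.0]]
force: [0.0, -0.8, -1.5]
grip_width: 0.203
grasp_force: 34.7
clock: 10.88
tool_pos: [0.5179, 0.0021, 0.1467]
tool_rot: [[0.949, 0.314, 0.007], [0.314, -0.949, 0.002], [0.008, 0.0, -1.0]]
force: [0.0, 0.2, -0.3]
grip_width: 0.568
grasp_force: 0.0
clock: 11.55
tool_pos: [0.529, -0.0429, 0.0526]
tool_rot: [[0.952, 0.305, -0.001], [0.305, -0.952, 0.0], [-0.001, -0.001, -1.0]]
force: [-0.1, -0.2, 1.0]
grip_width: 0.575
grasp_force: 0.0
[ 0.52899979 -0.04287419  0.05259066] [-0.08389517 -0.24320044  1.02367765]
```

View pics/w4.png

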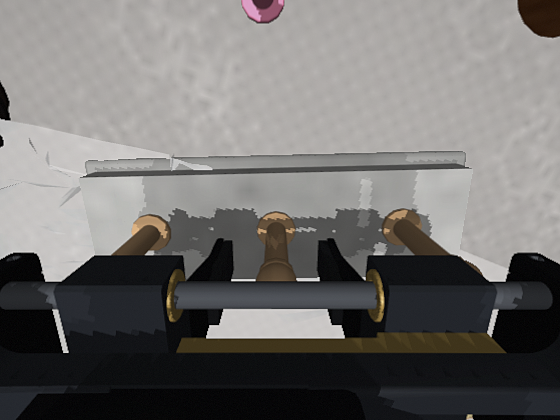

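The middle spindle is centred between the fingers (column 276), and the left one is back down on the slab. Gripping, with a first small pull.

```bash
python3 -m creep '[[0,0,0,0,0,0],[0,0,0,0,0,0],[0,0,0,0,0,0],[0,0,0,0,0,0],[0,0,0,0,0,0],[0,0,0,0,0,0],[0,0,0,0,0,0],[0,0,0,0,0,0]]' 0 35
python3 -m creep '[[0,0,0.0002,0,0,0],[0,0,0.0004,0,0,0],[0,0,0.0004,0,0,0],[0,0,0.0004,0,0,0],[0,0,0.0004,0,0,0],[0,0,0.0004,0,0,0],[0,0,0.0004,0,0,0],[0,0,0.0004,0,0,0]]'
```

```text
clock: 12.27
tool_pos: [0.5294, -0.0432, 0.0532]
tool_rot: [[0.952, 0.305, 0.0], [0.305, -0.952, -0.0], [0.0, 0.0, -1.0]]
force: [-0.4, -0.4, 1.3]
grip_width: 0.201
grasp_force: 34.9
clock: 12.93
tool_pos: [0.5291, -0.0432, 0.0532]
tool_rot: [[0.952, 0.305, -0.0], [0.305, -0.952, -0.0], [-0.0, 0.0, -1.0]]
force: [0.2, -0.2, -1.2]
grip_width: 0.201
grasp_force: 34.8
```

```bash
python3 -m creep '[[0,0,0.0002,0,0,0],[0,0,0.0004,0,0,0],[0,0,0.0006,0,0,0],[0,0,0.0006,0,0,0],[0,0,0.0006,0,0,0],[0,0,0.0006,0,0,0],[0,0,0.0006,0,0,0],[0,0,0.0006,0,0,0]]'
```

```text
clock: 13.6
tool_pos: [0.5289, -0.043, 0.0538]
tool_rot: [[0.952, 0.305, -0.0], [0.305, -0.952, 0.0], [-0.0, -0.0, -1.0]]
force: [0.5, -0.7, -3.6]
grip_width: 0.202
grasp_force: 34.8
```

```bash
python3 -m creep '[[0,0,0.0002,0,0,0],[0,0,0.0004,0,0,0],[0,0,0.0006,0,0,0],[0,0,0.0006,0,0,0],[0,0,0.0006,0,0,0],[0,0,0.0006,0,0,0],[0,0,0.0006,0,0,0],[0,0,0.0006,0,0,0]]'
python3 -m creep '[[0,0,0.0002,0,0,0],[0,0,0.0004,0,0,0],[0,0,0.0006,0,0,0],[0,0,0.0006,0,0,0],[0,0,0.0006,0,0,0],[0,0,0.0006,0,0,0],[0,0,0.0006,0,0,0],[0,0,0.0006,0,0,0]]'
```

```text
clock: 14.27
tool_pos: [0.5292, -0.0431, 0.0545]
tool_rot: [[0.952, 0.305, 0.0], [0.305, -0.952, -0.0], [0.0, 0.0, -1.0]]
force: [0.0, -0.8, -3.0]
grip_width: 0.204
grasp_force: 34.8
clock: 14.93
tool_pos: [0.5292, -0.0432, 0.0551]
tool_rot: [[0.952, 0.305, 0.0], [0.305, -0.952, -0.0], [0.0, 0.0, -1.0]]
force: [0.0, 0.0, -3.3]
grip_width: 0.204
grasp_force: 34.8
```

The force plateaus at 3.3 N while the tool keeps rising, so the middle spindle is drawing out and is the failed one. Lifting it clear and carrying it to the basket.

```bash
python3 -m creep '[[0,0,0.003,0,0,0],[0,0,0.006,0,0,0],[0,0,0.009,0,0,0],[0,0,0.013,0,0,0],[0,0,0.018,0,0,0],[0,0,0.025,0,0,0],[0,0,0.035,0,0,0],[0,0,0.05,0,0,0]]'
python3 -m creep '[[0,0,0.025,0,0,0],[0,0,0.055,0,0,0],[0,0,0.085,0,0,0],[0,0,0.105,0,0,0],[0,0.005,0.11,0,0,0],[-0.001,0.015,0.11,0,0,0],[-0.003,0.035,0.11,0,0,0],[-0.005,0.06,0.11,0,0,0]]'
python3 -m creep '[[-0.003,0.033,0,0,0,0],[-0.006,0.066,0,0,0,0],[-0.009,0.1,0,0,0,0],[-0.012,0.134,0,0,0,0],[-0.015,0.168,0,0,0,0],[-0.018,0.202,0,0,0,0],[-0.021,0.232,0,0,0,0],[-0.023,0.255,0,0,0,0]]'
python3 - <<'E'
from h import *
o=bot.observe();d=camera('top');cv2.imwrite('pics/t5.png',cv2.resize(d['color'][100:330,90:400],None,fx=2.4,fy=2.4))
for q in ['basket','spindle_c']: print(q,[(np.round(r['position'],3).tolist(),round(r['conf'],2)) for r in nets.spot_point(q,'top')])
E
```

```text
clock: 15.6
tool_pos: [0.5287, -0.0431, 0.1057]
tool_rot: [[0.952, 0.305, -0.001], [0.305, -0.952, 0.0], [-0.001, -0.0, -1.0]]
force: [0.4, 0.2, -0.3]
grip_width: 0.203
grasp_force: 34.8
clock: 16.27
tool_pos: [0.5229, 0.0165, 0.2137]
tool_rot: [[0.953, 0.302, -0.003], [0.302, -0.953, -0.001], [-0.003, -0.0, -1.0]]
force: [0.8, -0.7, -0.6]
grip_width: 0.201
grasp_force: 34.8
clock: 16.93
tool_pos: [0.4983, 0.2755, 0.2135]
tool_rot: [[0.951, 0.309, -0.003], [0.309, -0.951, 0.0], [-0.003, -0.001, -1.0]]
force: [0.8, -0.9, 0.6]
grip_width: 0.201
grasp_force: 34.8
basket [([0.497, 0.282, -0.004], 0.8), ([0.503, 0.036, 0.034], 0.42)]
spindle_c [([0.668, 0.009, 0.021], 0.66), ([0.561, -0.129, 0.036], 0.65), ([0.502, 0.042, 0.035], 0.61), ([0.386, -0.022, 0.018], 0.53)]
```

View pics/t5.png

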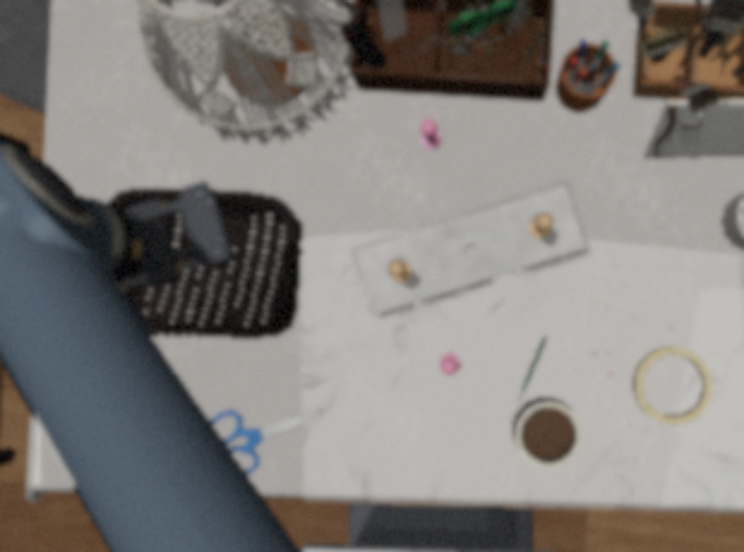

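The middle hole is empty and the gripper is over the basket (picture (215,260)). Lowering and releasing.

```bash
python3 -m creep '[[0,0,-0.03,0,0,0],[0,0.003,-0.06,0,0,0],[0,0.003,-0.09,0,0,0],[0,0.003,-0.115,0,0,0],[0,0.003,-0.135,0,0,0],[0,0.003,-0.146,0,0,0],[0,0.003,-0.146,0,0,0],[0,0.003,-0.146,0,0,0]]'
python3 -m creep '[[0,0,0,0,0,0],[0,0,0,0,0,0],[0,0,0,0,0,0],[0,0,0,0,0,0],[0,0,0,0,0,0],[0,0,0.015,0,0,0],[0,0,0.04,0,0,0],[0,0,0.075,0,0,0]]' 0.05
python3 -m creep '[[0,0,0.035,0,0,0],[0,0,0.065,0,0,0],[0,0,0.07,0,0,0],[0,-0.01,0.07,0,0,0],[0.003,-0.035,0.07,0,0,0],[0.006,-0.065,0.07,0,0,0],[0.009,-0.1,0.07,0,0,0],[0.012,-0.13,0.07,0,0,0]]'
python3 - <<'E'
from h import *
o,d,W=look('w6');print(o['tool_pos'],o['force'])
E
```

```text
clock: 17.75
tool_pos: [0.501, 0.2743, 0.0688]
tool_rot: [[0.953, 0.304, -0.001], [0.304, -0.953, -0.001], [-0.001, 0.0, -1.0]]
force: [0.3, 0.5, -0.1]
grip_width: 0.2
grasp_force: 34.8
clock: 18.42
tool_pos: [0.4995, 0.2736, 0.1428]
tool_rot: [[0.952, 0.305, -0.005], [0.305, -0.952, -0.003], [-0.005, 0.001, -1.0]]
force: [0.5, -0.6, 0.2]
grip_width: 0.569
grasp_force: 0.0
clock: 19.08
tool_pos: [0.5119, 0.1413, 0.2121]
tool_rot: [[0.953, 0.304, -0.003], [0.304, -0.953, -0.002], [-0.004, 0.001, -1.0]]
force: [0.1, -0.6, -0.8]
grip_width: 0.578
grasp_force: 0.0
[0.51187373 0.14131806 0.21207563] [ 0.07980015 -0.62514747 -0.81495574]
```

View pics/w6.png

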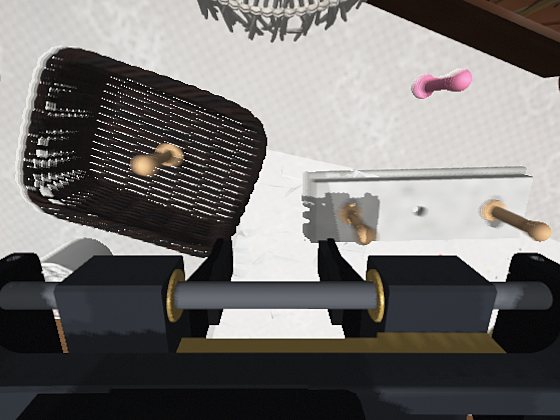

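The failed spindle is in the upright basket at (155,158), and the middle hole is empty. On to the right spindle.

```bash
python3 -m creep '[[0.006,-0.036,0,0,0,0],[0.012,-0.072,0,0,0,0],[0.018,-0.108,0,0,0,0],[0.024,-0.144,0,0,0,0],[0.03,-0.18,0,0,0,0],[0.036,-0.216,0,0,0,0],[0.042,-0.25,0,0,0,0],[0.046,-0.27,0,0,0,0]]'
python3 -m creep '[[0,0,0,0,0,0],[0,0,-0.03,0,0,0],[0,0,-0.06,0,0,0],[0,0,-0.09,0,0,0],[0,0,-0.12,0,0,0],[0,0,-0.145,0,0,0],[0,0,-0.159,0,0,0],[0,0,-0.159,0,0,0]]'
python3 - <<'E'
from h import *
o,d,W=look('w7');print(o['tool_pos'],o['force'])
E
```

```text
clock: 19.8
tool_pos: [0.5575, -0.131, 0.2119]
tool_rot: [[0.954, 0.299, -0.004], [0.299, -0.954, -0.002], [-0.004, 0.001, -1.0]]
force: [0.4, 0.7, -0.4]
grip_width: 0.576
grasp_force: 0.0
clock: 20.47
tool_pos: [0.5546, -0.1243, 0.0503]
tool_rot: [[0.952, 0.306, -0.01], [0.306, -0.952, 0.002], [-0.009, -0.005, -1.0]]
force: [0.2, -0.0, 0.8]
grip_width: 0.574
grasp_force: 0.0
[ 0.55460252 -0.12431487  0.05032508] [ 0.20679959 -0.04956563  0.83190262]
```

View pics/w7.png

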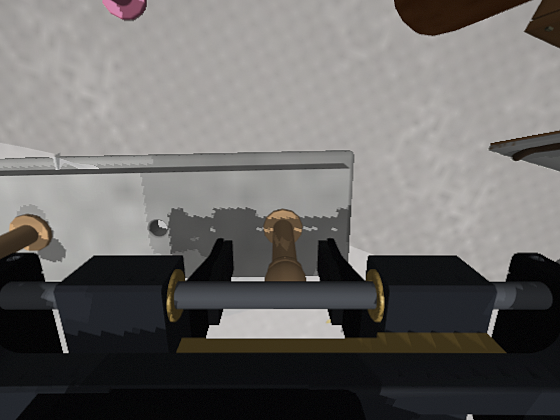

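The right spindle is between the fingers at column 284, with the arm still settling. I'll let it settle before closing.

```bash
python3 -m creep '[[0,0,0,0,0,0],[0,0,0,0,0,0],[0,0,0,0,0,0],[0,0,0,0,0,0],[0,0,0,0,0,0],[0,0,0,0,0,0],[0,0,0,0,0,0],[0,0,0,0,0,0]]'
python3 - <<'E'
from h import *
o=bot.observe();d=camera('wrist');cv2.imwrite('pics/w8.png',d['color'][190:300,180:380])
h=cv2.cvtColor(d['color'],cv2.COLOR_BGR2HSV)[255:275,235:320]
m=(h[...,0]<22)&(h[...,1]>80);print(235+np.nonzero(m)[1].mean(),m.sum())
E
```

```text
clock: 21.18
tool_pos: [0.5592, -0.1252, 0.0552]
tool_rot: [[0.952, 0.305, 0.0], [0.305, -0.952, -0.0], [0.0, 0.0, -1.0]]
force: [-0.6, -0.7, 0.2]
grip_width: 0.576
grasp_force: 0.0
280.286231884058 552
```

```bash
python3 -m creep '[[0,-0.001,-0.001,0,0,0],[0,-0.0025,-0.002,0,0,0],[0,-0.0025,-0.002,0,0,0],[0,-0.0025,-0.002,0,0,0],[0,-0.0025,-0.002,0,0,0],[0,-0.0025,-0.002,0,0,0],[0,-0.0025,-0.002,0,0,0],[0,-0.0025,-0.002,0,0,0]]'
python3 -m creep '[[0,0,0,0,0,0],[0,0,0,0,0,0],[0,0,0,0,0,0],[0,0,0,0,0,0],[0,0,0,0,0,0],[0,0,0,0,0,0],[0,0,0,0,0,0],[0,0,0,0,0,0]]' 0 35
python3 -m creep '[[0,0,0.0002,0,0,0],[0,0,0.0004,0,0,0],[0,0,0.0006,0,0,0],[0,0,0.0006,0,0,0],[0,0,0.0006,0,0,0],[0,0,0.0006,0,0,0],[0,0,0.0006,0,0,0],[0,0,0.0006,0,0,0]]'
```

```text
clock: 21.9
tool_pos: [0.5592, -0.1276, 0.0531]
tool_rot: [[0.952, 0.305, 0.0], [0.305, -0.952, -0.0], [0.0, 0.0, -1.0]]
force: [-0.8, -0.4, 1.3]
grip_width: 0.572
grasp_force: 0.0
clock: 22.57
tool_pos: [0.5593, -0.1281, 0.0531]
tool_rot: [[0.952, 0.305, 0.0], [0.305, -0.952, -0.001], [0.0, 0.001, -1.0]]
force: [0.4, -1.9, -0.9]
grip_width: 0.206
grasp_force: 34.7
clock: 23.23
tool_pos: [0.5592, -0.128, 0.0535]
tool_rot: [[0.952, 0.305, 0.0], [0.305, -0.952, -0.0], [0.0, 0.0, -1.0]]
force: [2.8, -3.8, -5.3]
grip_width: 0.207
grasp_force: 34.7
```

```bash
python3 -m creep '[[0,0,0.0002,0,0,0],[0,0,0.0004,0,0,0],[0,0,0.0006,0,0,0],[0,0,0.0006,0,0,0],[0,0,0.0006,0,0,0],[0,0,0.0006,0,0,0],[0,0,0.0006,0,0,0],[0,0,0.0006,0,0,0]]'
```

```text
clock: 23.9
tool_pos: [0.5591, -0.128, 0.0538]
tool_rot: [[0.952, 0.305, 0.0], [0.305, -0.952, -0.0], [0.0, 0.0, -1.0]]
force: [3.9, -4.7, -7.7]
grip_width: 0.201
grasp_force: 34.6
```

```bash
python3 -m creep '[[0,0,0.0002,0,0,0],[0,0,0.0004,0,0,0],[0,0,0.0005,0,0,0],[0,0,0.0005,0,0,0],[0,0,0.0005,0,0,0],[0,0,0.0005,0,0,0],[0,0,0.0005,0,0,0],[0,0,0.0005,0,0,0]]'
```

```text
clock: 24.57
tool_pos: [0.5591, -0.128, 0.0539]
tool_rot: [[0.952, 0.305, 0.0], [0.305, -0.952, -0.0], [0.0, 0.0, -1.0]]
force: [4.3, -3.3, -10.5]
grip_width: 0.198
grasp_force: 34.6
```

```bash
python3 -m creep '[[0,0,0.0002,0,0,0],[0,0,0.0004,0,0,0],[0,0,0.0004,0,0,0],[0,0,0.0004,0,0,0],[0,0,0.0004,0,0,0],[0,0,0.0004,0,0,0],[0,0,0.0004,0,0,0],[0,0,0.0004,0,0,0]]'
python3 -m creep '[[0,0,0,0,0,0],[0,0,0,0,0,0],[0,0,0,0,0,0],[0,0,0,0,0,0],[0,0,0,0,0,0],[0,0,0,0,0,0],[0,0,0,0,0,0],[0,0,0,0,0,0]]'
```

```text
clock: 25.23
tool_pos: [0.559, -0.128, 0.054]
tool_rot: [[0.952, 0.305, -0.0], [0.305, -0.952, 0.0], [-0.0, -0.0, -1.0]]
force: [4.9, -4.1, -12.2]
grip_width: 0.202
grasp_force: 34.6
clock: 25.9
tool_pos: [0.5591, -0.128, 0.0541]
tool_rot: [[0.952, 0.305, -0.0], [0.305, -0.952, 0.0], [0.0, -0.0, -1.0]]
force: [5.5, -4.1, -12.1]
grip_width: 0.209
grasp_force: 34.6
```

Holding near 12 N, I'm nudging it to about 13 N.

```bash
python3 -m creep '[[0,0,0.0001,0,0,0],[0,0,0.0002,0,0,0],[0,0,0.0002,0,0,0],[0,0,0.0002,0,0,0],[0,0,0.0002,0,0,0],[0,0,0.0002,0,0,0],[0,0,0.0002,0,0,0],[0,0,0.0002,0,0,0]]'
python3 -m creep '[[0,0,0,0,0,0],[0,0,0,0,0,0],[0,0,0,0,0,0],[0,0,0,0,0,0],[0,0,0,0,0,0],[0,0,0,0,0,0],[0,0,0,0,0,0],[0,0,0,0,0,0]]'
python3 -m creep '[[0,0,-0.0006,0,0,0],[0,0,-0.0012,0,0,0],[0,0,-0.0018,0,0,0],[0,0,-0.0023,0,0,0],[0,0,-0.0023,0,0,0],[0,0,-0.0023,0,0,0],[0,0,-0.0023,0,0,0],[0,0,-0.0023,0,0,0]]'
python3 -m creep '[[0,0,0,0,0,0],[0,0,0,0,0,0],[0,0,0,0,0,0],[0,0,0,0,0,0],[0,0,0.03,0,0,0],[0,0,0.07,0,0,0],[0,0,0.11,0,0,0],[0,0,0.15,0,0,0]]' 0.05
python3 -m creep '[[0,0,0,0,0,0],[0,0,0,0,0,0],[-0.01,0.03,0,0,0,0],[-0.02,0.06,0,0,0,0],[-0.025,0.085,0,0,0,0],[-0.025,0.085,0,0,0,0],[-0.025,0.085,0,0,0,0],[-0.025,0.085,0,0,0,0]]'
python3 - <<'E'
from h import *
o,d,W=look('w9');print(o['tool_pos'],o['force'])
for q in ['basket','cactus','tape_roll','glue_tube','spindle_c']:
  camera('top');print(q,[(np.round(r['position'],3).tolist(),round(r['conf'],2)) for r in nets.spot_point(q,'top')])
E
```

```text
clock: 26.57
tool_pos: [0.5591, -0.128, 0.0542]
tool_rot: [[0.952, 0.305, -0.0], [0.305, -0.952, 0.0], [0.0, -0.0, -1.0]]
force: [5.4, -4.5, -13.0]
grip_width: 0.2
grasp_force: 34.6
clock: 27.23
tool_pos: [0.559, -0.128, 0.0541]
tool_rot: [[0.952, 0.305, -0.0], [0.305, -0.952, 0.0], [-0.0, -0.0, -1.0]]
force: [5.3, -4.0, -12.1]
grip_width: 0.202
grasp_force: 34.6
clock: 27.9
tool_pos: [0.5592, -0.128, 0.0533]
tool_rot: [[0.952, 0.305, 0.0], [0.305, -0.952, -0.001], [0.0, 0.001, -1.0]]
force: [1.4, -3.5, -1.7]
grip_width: 0.206
grasp_force: 34.7
clock: 28.57
tool_pos: [0.5585, -0.1263, 0.2046]
tool_rot: [[0.952, 0.306, -0.001], [0.306, -0.952, 0.001], [-0.001, -0.002, -1.0]]
force: [1.4, -0.3, -0.1]
grip_width: 0.566
grasp_force: 0.0
clock: 29.23
tool_pos: [0.5334, -0.0431, 0.202]
tool_rot: [[0.952, 0.305, -0.002], [0.305, -0.952, -0.0], [-0.002, -0.0, -1.0]]
force: [0.0, -0.2, 0.9]
grip_width: 0.573
grasp_force: 0.0
[ 0.5334482  -0.04314621  0.20195503] [ 0.03379228 -0.22660709  0.94683678]
basket [([0.5, 0.28, -0.004], 0.97), ([0.366, -0.301, -0.001], 0.66)]
cactus [([0.575, -0.4, 0.004], 0.93)]
tape_roll [([0.368, -0.299, 0.001], 0.9)]
glue_tube []
spindle_c [([0.666, 0.011, 0.022], 0.59), ([0.505, 0.273, 0.028], 0.58)]
```

View pics/w9.png

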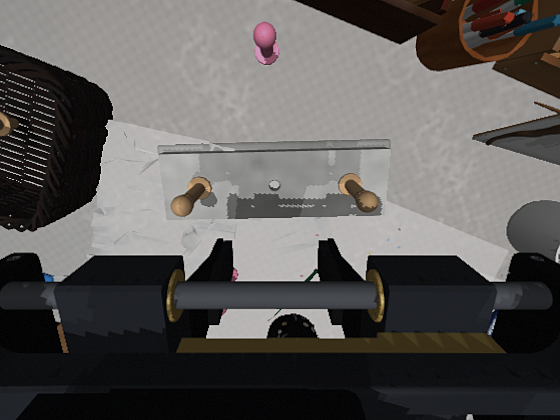

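The two sound spindles stand on the slab at (200,190) and (352,188). The middle hole is empty at (274,185), the failed spindle is in the basket, and the gripper is free.

```bash
python3 -c "
from plant import bot
print(bot.job_done())"
```

```text
the job is handed in; nothing more can be done
None
```

I pull-tested all three spindles: the left held about 13.5 N and the right about 12–13 N, so both stay standing; the middle drew out at about 3 N and is in the basket, and the job is handed in (no verdict was shown).

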